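# Lead the parrot along the perch ridge and give the treat

### The job

Show the parrot its walk: with the fingertips pointing straight down, trace the raised S-shaped ridge on the perch tile from the round stud to the crossbar, following every bend and staying less than a finger's breadth (about 2 cm) above the ridge without touching the tile. Then reward it: push the button of the treat dispenser right down with the fingertips and let it come up again. Pick nothing up, and leave the tile and everything else where they are.

Things in the scene. Friction and masses are not known exactly. Their poses are not given: they have to be found in the camera images.
- perch_tile: Loose terracotta tile, 220 (x) x 120 x 10 mm, 0.6 kg, flat, any yaw. Origin: centre of underside, z up. White ridge 8 mm wide, one S: y = 30 mm * sin(2 pi (x + 90 mm) / 180 mm), x from -90 to 90 mm in the tile frame. Round stud (30 mm wide) at x = -90, straight crossbar (10 x 54 mm, along y) at x = +90. Ridge, stud and bar tops 14 mm above the rack.
- ridge0 (a point): Point on top of the ridge, the start, on the centre of the round stud (tile frame x -90, y 0); 14 mm above the tile's underside. ridge0 to ridge6 lie in order, about 37 mm apart along the ridge.
- ridge1 (a point): Point on top of the ridge, on the way from stud to crossbar (tile frame x -62, y 25 mm); 14 mm above the tile's underside. ridge0 to ridge6 lie in order, about 37 mm apart along the ridge.
- ridge2 (a point): Point on top of the ridge, on the way from stud to crossbar (tile frame x -28, y 25 mm); 14 mm above the tile's underside. ridge0 to ridge6 lie in order, about 37 mm apart along the ridge.
- ridge3 (a point): Point on top of the ridge, the middle of the S (tile frame x 0, y 0); 14 mm above the tile's underside. ridge0 to ridge6 lie in order, about 37 mm apart along the ridge.
- ridge4 (a point): Point on top of the ridge, on the way from stud to crossbar (tile frame x 28, y -25 mm); 14 mm above the tile's underside. ridge0 to ridge6 lie in order, about 37 mm apart along the ridge.
- ridge5 (a point): Point on top of the ridge, on the way from stud to crossbar (tile frame x 62, y -25 mm); 14 mm above the tile's underside. ridge0 to ridge6 lie in order, about 37 mm apart along the ridge.
- ridge6 (a point): Point on top of the ridge, the end, on the centre of the crossbar (tile frame x 90, y 0); 14 mm above the tile's underside. ridge0 to ridge6 lie in order, about 37 mm apart along the ridge.
- dispenser: Fixed green plastic treat dispenser; origin: centre of its underside, z up. Block 160 (x) x 90 (y) x 60 mm high, with a 30 mm tray sticking out at its -x end. On its top: the push button at x -45 mm, and the clear round hopper with its lid, 70 mm across, centred at x +40 mm and reaching 106 mm above the rack.
- treat_button_top (a point): Centre of the top of the dispenser's round white push button, 36 mm across, 84 mm above the rack when up; moves down with it. It is pressed straight down.
- treat_button (a joint): Travel of the push button in m: 0 up, 0.008 right down. Springs back by itself; right down takes about 5 N.
- chew_ring: Pink silicone chew ring, loose, lying flat: 60 mm across, hole 34 mm, 14 mm thick. Origin: centre of its underside. A bystander.
- cube_left: Loose maple cube, 40 mm. Origin: centre of its underside. A bystander.
- cube_right: The other loose maple cube, 40 mm. Origin: centre of its underside. A bystander.
- tube: Clear acrylic tube standing upright, loose: 44 mm across, 90 mm tall. Origin: centre of its underside. A bystander.
There are look-alikes about, which are no part of the job. Of the things shaped like the dispenser, the green one is meant.

How it is judged (in metres and radians):
On the way, in this order (a step that is already met when the one before it is completed fails the run):
1. the fingertips, pointing down, pass close over ridge0 (start, at the round stud) (horizontal distance between the grasp point and ridge0 below 0.015 m and z of the grasp point in the frame of ridge0 below 0.045 m and angle between the grasp point's own z axis and vertical above 2.85 rad).
2. the fingertips, pointing down, pass close over ridge1 (horizontal distance between the grasp point and ridge1 below 0.015 m and z of the grasp point in the frame of ridge1 below 0.045 m and angle between the grasp point's own z axis and vertical above 2.85 rad).
3. the fingertips, pointing down, pass close over ridge2 (horizontal distance between the grasp point and ridge2 below 0.015 m and z of the grasp point in the frame of ridge2 below 0.045 m and angle between the grasp point's own z axis and vertical above 2.85 rad).
4. the fingertips, pointing down, pass close over ridge3 (horizontal distance between the grasp point and ridge3 below 0.015 m and z of the grasp point in the frame of ridge3 below 0.045 m and angle between the grasp point's own z axis and vertical above 2.85 rad).
5. the fingertips, pointing down, pass close over ridge4 (horizontal distance between the grasp point and ridge4 below 0.015 m and z of the grasp point in the frame of ridge4 below 0.045 m and angle between the grasp point's own z axis and vertical above 2.85 rad).
6. the fingertips, pointing down, pass close over ridge5 (horizontal distance between the grasp point and ridge5 below 0.015 m and z of the grasp point in the frame of ridge5 below 0.045 m and angle between the grasp point's own z axis and vertical above 2.85 rad).
7. the fingertips, pointing down, pass close over ridge6 (end, at the crossbar) (horizontal distance between the grasp point and ridge6 below 0.015 m and z of the grasp point in the frame of ridge6 below 0.045 m and angle between the grasp point's own z axis and vertical above 2.85 rad).
8. the dispenser's button is pressed right down by the fingers (value of joint treat_button above 0.006 m and contact force between the fingers and dispenser above 1 N), for 0.05 s.
9. the button is let go again (value of joint treat_button below 0.002 m), for 0.1 s.
At the end, for the whole second after the job is handed in: Ridge traced in order, stud to crossbar, tool within 16 deg of straight down, TCP within 15 mm sideways of and under 45 mm above each ridge point; then the button pressed past 6 mm and let go (under 2 mm). Tile within 10 mm, other things within 15 mm of their start; tile never touched (value of joint treat_button below 0.002 m and distance of perch_tile from where it was at the start of the episode below 0.01 m and linear speed of perch_tile below 0.02 m/s and distance of each of chew_ring, cube_left, cube_right, tube from where it was at the start of the episode below 0.015 m).
It fails at once if the robot touches the perch tile (contact force between any of the fingers, the arm and perch_tile above 1 N).
It fails at once if the perch tile is shifted or lifted (distance of perch_tile from where it was at the start of the episode above 0.01 m).
It fails at once if the chew ring, a cube or the tube is shifted or lifted (distance of any of chew_ring, cube_left, cube_right, tube from where it was at the start of the episode above 0.015 m).
It also fails if it takes over 51 s, if anything falls off the work surface, if the arm or the gripper's body presses on something with over 40 N, if the wrist force passes 120 N, or if a joint passes its speed limit or range.

### The arm

A 6-joint arm with a two-finger parallel gripper is mounted at the origin on the work surface. World frame = base frame: x ahead of the robot, y to its left, z up, the work surface at z = 0. Lengths are in m, angles in degrees, forces in N, time in s.
With the tool pointing down it reaches from about 0.35 to 0.875 m from the base axis. Payload 4.2 kg.
Tool frame: the origin (TCP) lies between the finger pads, 19 mm behind the fingertips; this is the grasp point; z points along the fingers, y is the line along which they close (so a half turn about z gives the same grasp; the last joint's range is limited). The gripper opens to 87 mm and grips with 3 to 60 N. Pads are 19 mm wide; open, the fingers measure 117 mm over their backs; the gripper's body (75 mm by 190 mm) begins 51 mm behind the grasp point.
Start: joints at [-53.996, 22.042, 0.453, 0, -68.411, -14.817], TCP at [0.226, -0.583, 0.241] pointing down, gripper open.
Joint ranges: [-179.83, 179.83], [-69.29, 118.12], [-61.27, 80.66], [-181.25, 117.63], [-171.15, -9.14], [-177.46, 177.46]. Speed limits (degrees/s): [159.86, 159.86, 180, 180, 180, 180].

### API

Orientations are given as a 3x3 rotation matrix whose columns are the frame's x, y, z axes.
In Python, from station import r gives the robot as it stands.
- The arm moves only by the shell command python3 -m jog 'ROWS'. ROWS is text: rows parted by semicolons, each of 5 numbers parted by spaces: the opening, from 0 (shut) to 1 (fully open), then the shift along the world's x, y, z in mm, then the turn about the world's z in degrees. In form: hand dx dy dz roll; .... A call has 1 to 5 rows; each row shifts and turns the commanded pose from where the row before left it; what a row does not reach is not made up. A row lasts 1/8 s, in which the tool goes at most 62.5 mm and 10.7 degrees, less where a joint would pass 70% of its speed; a pose out of reach is approached as far as the arm can. A call is refused whole if a number of a shift passes 62.5 or a number of a turn 10.7, either way. A call with a gripper value outside its range is refused whole. The fingers move at their own pace and stop on an object; the grip force is fixed at half the most. Time passes only in rows, so rows that do not move let the fingers close. It gives the time, the measured TCP pose, the force, the opening and the grip force at its end, in the units of the state.
- r.sense(): the state, without advancing time (a new reading comes with each control period).
- r.capture(name): name is "side" or "top" or "wrist"; returns a dict with "pixels" (384x512x3 uint8, red, green, blue), "fovy" (degrees; the focal length in pixels is half the picture's height over the tangent of half this angle, whatever the lens; pixels are square), "cx", "cy" (the principal point, pixels), "origin" and "orientation" of the camera in the world; the wrist camera has in their place "T_tool_cam" (4x4, takes a point from camera to tool coordinates, whose origin is the TCP and whose axes are the flange's). Camera axes: x right, y down, z forward; pixel columns grow to the right and rows downward; lengths in m; the calibration is good to about 2 mm. A picture is of the moment at which its call begins: read the wrist's pose just before it. There is no depth.
- r.finish_job(): hands the job in; it is judged then, once.
The state is a dict: "time_s": time; "joints": joint angles; "joint_velocities": joint speeds; "effort": joint torques, N m; "tcp_pos": TCP position; "ee_rot": TCP orientation; "wrist_force": force on the tool from outside, world axes, zero at the start; "moment": the same for the moment, N m; "gripper_width": opening from 0.0 (shut) to 1.0 (fully open); "gripper_force": force on a finger pad.
Only numpy, scipy, OpenCV 4.12 (cv2) and the standard library are available. Lean on these libraries where they do the work, as an engineer would, in place of code of your own. Each camera call takes 0.05 s, during which the arm holds its last target. There are 200 camera calls.

## Working session

There is one attempt and no reset: what is moved stays moved. The work goes in short steps, Python scripts to look and compute and a shell command to move; the robot and the scene stay as the last step left them, time stands still between calls to the robot, and variables do not carry over. Pictures are saved under pics/ and viewed, at most 10 in all, crops included, and the job is handed in when it is done.

```bash
mkdir -p pics; ls; cat > h.py <<'E'
import numpy as np,cv2
from station import r
def cap(n,f):
    c=r.capture(n); cv2.imwrite('pics/'+f,c['pixels'][:,:,::-1]); np.save('pics/'+f+'.npy',c,allow_pickle=True); return c
def load(f): return np.load('pics/'+f+'.npy',allow_pickle=True).item()
def unproj(c,uv,z):
    f=192/np.tan(np.radians(c['fovy'])/2); R=np.array(c['orientation']);o=np.array(c['origin'])
    uv=np.atleast_2d(uv).astype(float)
    d=np.c_[(uv[:,0]-c['cx'])/f,(uv[:,1]-c['cy'])/f,np.ones(len(uv))]@R.T
    return o+d*((z-o[2])/d[:,2])[:,None]
def proj(c,P):
    f=192/np.tan(np.radians(c['fovy'])/2)
    q=(np.atleast_2d(P)-np.array(c['origin']))@np.array(c['orientation'])
    return np.c_[q[:,0]/q[:,2]*f+c['cx'],q[:,1]/q[:,2]*f+c['cy']]
E
python3 - <<'E'
from h import *
for n in('top','side'):
    c=cap(n,n+'0.png'); print({k:v for k,v in c.items() if k!='pixels'})
s=r.sense();print(s['tcp_pos'],s['ee_rot'],s['gripper_width'])
E
```

```text
pics
{'fovy': 42.057005828577374, 'cx': 240.1242943278658, 'cy': 192.95773507923582, 'origin': array([0.38656944, 0.04465262, 1.38397517]), 'orientation': array([[-0.01381956, -0.99067517,  0.13554238],
       [-0.99984722,  0.01224025, -0.01247832],
       [ 0.01070289, -0.13569411, -0.99069297]])}
{'fovy': 42.50334506030235, 'cx': 258.40304850774265, 'cy': 195.5551489248856, 'origin': array([-0.05832586,  0.861489  ,  0.80331474]), 'orientation': array([[-0.80590745, -0.33280729,  0.48964528],
       [-0.5919565 ,  0.46698093, -0.65689901],
       [-0.01003423, -0.81924851, -0.57335085]])}
[ 0.22570718 -0.58227606  0.24026746] [[-9.32452378e-01 -3.61291947e-01 -8.31340470e-04]
 [-3.61292882e-01  9.32450651e-01  1.79929661e-03]
 [ 1.25112586e-04  1.97811580e-03 -9.99998036e-01]] 0.9948516989084452
```

View pics/top0.png

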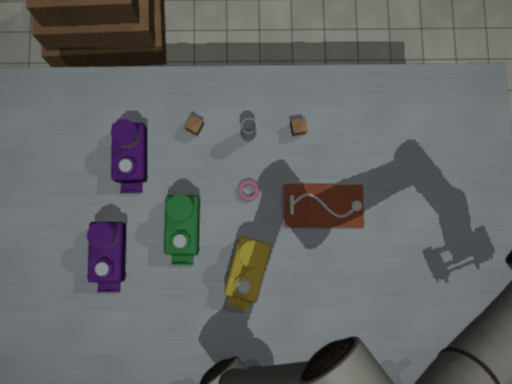

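View pics/side0.png

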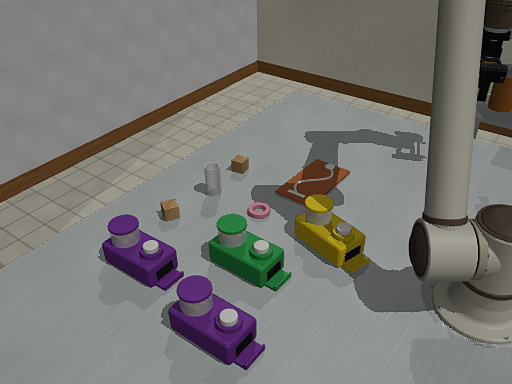

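Top view: the tile's stud is at (357,206) and its crossbar at (292,205), and there is only one tile. The dispenser-like things are green (button 180,240), yellow (244,286), purple (125,165) and purple (101,268). The green one is meant. I'll measure the tile and the green button, and check both in one crop.

```bash
cat > m.py <<'E'
from h import *
from scipy.optimize import least_squares
c=load('top0.png');s=load('side0.png')
def tile(c,roi):
    im=c['pixels'].astype(int);h=cv2.cvtColor(c['pixels'],cv2.COLOR_RGB2HSV)
    m=(((h[...,0]<12)|(h[...,0]>172))&(h[...,1]>140)).astype(np.uint8)
    k=np.zeros_like(m);k[roi[1]:roi[3],roi[0]:roi[2]]=1;m*=k
    m=cv2.morphologyEx(m,cv2.MORPH_CLOSE,np.ones((9,9),np.uint8))
    n,l,st,ce=cv2.connectedComponentsWithStats(m);i=1+np.argmax(st[1:,4])
    ct=max(cv2.findContours((l==i).astype(np.uint8),cv2.RETR_EXTERNAL,cv2.CHAIN_APPROX_NONE)[0],key=len)[:,0]
    P=unproj(c,ct,0.01)[:,:2]*1000
    (x,y),(w,hh),a=cv2.minAreaRect(P.astype(np.float32));return (x,y),(w,hh),a
print(tile(c,(270,170,380,240)));print(tile(s,(265,150,360,215)))
# ridge: bright pixels on the tile, fit S
im=c['pixels'];h=cv2.cvtColor(im,cv2.COLOR_RGB2HSV)
def ridgepx(c,roi):
    h=cv2.cvtColor(c['pixels'],cv2.COLOR_RGB2HSV);x0,y0,x1,y1=roi
    m=(h[...,1]<110);v,u=np.nonzero(m[y0:y1,x0:x1]);return np.c_[u+x0,v+y0]
q=ridgepx(c,(287,188,362,225));W=unproj(c,q,.014)[:,:2]
t=np.linspace(-.09,.09,300);S=np.r_[np.c_[t,.03*np.sin(2*np.pi*(t+.09)/.18)],np.c_[np.full(60,.09),np.linspace(-.027,.027,60)]]
th=np.linspace(0,6.28,40);S=np.r_[S,np.c_[-.09+.008*np.cos(th),.008*np.sin(th)]]
from scipy.spatial import cKDTree
def world(p,S): a=p[2];return S@np.array([[np.cos(a),np.sin(a)],[-np.sin(a),np.cos(a)]])+p[:2]
f=lambda p:cKDTree(world(p,S)).query(W)[0]/.004
x0=unproj(c,[324.5,205.5],.014)[0]
o=least_squares(f,[x0[0],x0[1],np.pi/2],loss='soft_l1',x_scale=[.01,.01,.1]);p=o.x;print('tile',p[:2],np.degrees(p[2]),len(W),np.sqrt(np.mean(o.fun**2))*4)
R=np.array([[-90,0],[-62,25],[-28,25],[0,0],[28,-25],[62,-25],[90,0]])/1e3
RW=world(p,R);print((RW*1000).round(1))
# button
B=[]
for cc,roi in((c,(168,228,192,252)),(s,(246,234,276,262))):
    h=cv2.cvtColor(cc['pixels'],cv2.COLOR_RGB2HSV);m=((h[...,1]<60)&(h[...,2]>110)).astype(np.uint8)
    k=np.zeros_like(m);k[roi[1]:roi[3],roi[0]:roi[2]]=m[roi[1]:roi[3],roi[0]:roi[2]]
    v,u=np.nonzero(k);print('px',u.min(),u.max(),v.min(),v.max(),len(u))
    if cc is s: uv=[u.mean(),(v.min()+7)]
    else: uv=[u.mean(),v.mean()]
    B.append(unproj(cc,uv,.084)[0]*1000)
print(np.round(B,1))
# bystander tops
g=cv2.cvtColor(im,cv2.COLOR_RGB2BGR)
for x in proj(c,np.c_[world(p,S),np.full(len(S),.014)]): cv2.circle(g,tuple(int(a*16+.5) for a in x),3,(255,0,0),-1,shift=4)
cv2.circle(g,tuple(int(a) for a in proj(c,B[0]/1000)[0].round()),1,(0,0,255),-1)
cv2.circle(g,tuple(int(a) for a in proj(c,RW0:=np.r_[RW[0],.014])[0].round()),1,(0,255,255),-1)
k=cv2.resize(g[160:280,150:380],None,fx=3.4,fy=3.4,interpolation=cv2.INTER_CUBIC);cv2.imwrite('pics/crop.png',k)
E
python3 m.py
```

```text
File "m.py", line 43
    cv2.circle(g,tuple(int(a) for a in proj(c,RW0:=np.r_[RW[0],.014])[0].round()),1,(0,255,255),-1)
                                              ^^^^^^^^^^^^^^^^^^^^^^
SyntaxError: assignment expression cannot be used in a comprehension iterable expression
```

```bash
sed -i 's/RW0:=//' m.py; python3 m.py
```

```text
((536.948486328125, -203.38230895996094), (215.15109252929688, 114.39332580566406), 89.25115966796875)
((531.94140625, -199.46031188964844), (227.38563537597656, 122.24530792236328), 88.69123077392578)
tile [ 0.53744393 -0.20326679] 89.13224256352059 491 3.660449231046997
[[ 536.1 -293.3]
 [ 511.5 -264.9]
 [ 512.  -230.9]
 [ 537.4 -203.3]
 [ 562.9 -175.6]
 [ 563.4 -141.7]
 [ 538.8 -113.3]]
px 173 186 234 247 148
px 254 275 234 253 299
[[441.4 187.6  84. ]
 [439.9 173.2  84. ]]
```

View pics/crop.png

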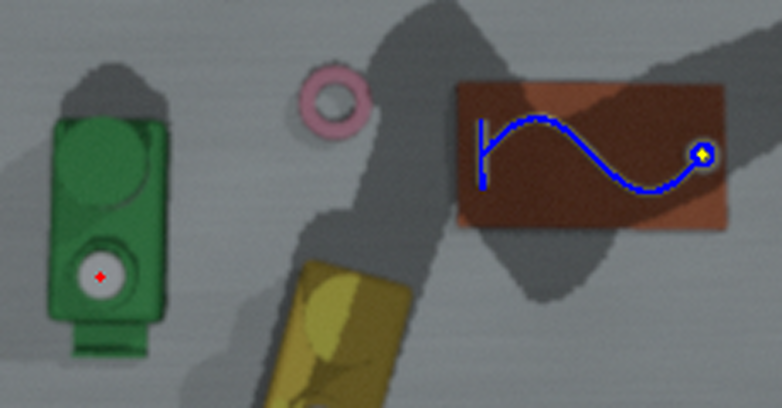

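The crop shows the fitted S lying on the ridge, with the stud at the right end, and the red dot centred on the green dispenser's white button. The choice holds. Before moving I'll check the yellow hopper's clearance and the button's side projection.

```bash
python3 - <<'E'
from h import *
c=load('top0.png');s=load('side0.png')
h=cv2.cvtColor(c['pixels'],cv2.COLOR_RGB2HSV)
m=((abs(h[...,0].astype(int)-27)<7)&(h[...,1]>120));m[:225]=0
v,u=np.nonzero(m);hull=cv2.convexHull(np.c_[u,v].astype(np.int32))[:,0]
for z in(.06,.106):print(cv2.boxPoints(cv2.minAreaRect((unproj(c,np.c_[u,v],z)[:,:2]*1000).astype(np.float32))).round())
print('hopper guess',unproj(c,[250,251],.106)*1000,'side px of button',proj(s,[.441,.188,.084]))
E
```

```text
[[  35. -647.]
 [ 377. -683.]
 [ 456.   76.]
 [ 113.  111.]]
[[  47. -623.]
 [ 378. -657.]
 [ 453.   75.]
 [ 122.  109.]]
hopper guess [[412.1439017    5.50176708 106.        ]] side px of button [[259.96742967 244.33040009]]
```

```bash
python3 -m jog '0 50 50 0 -10; 0 50 50 0 -10; 0 50 50 0 0; 0 50 50 0 0; 0 50 50 0 0'
```

```text
time_s: 0.72
tcp_pos: [0.4459, -0.3622, 0.241]
ee_rot: [[-1.0, -0.029, -0.0], [-0.029, 1.0, 0.0], [0.0, 0.0, -1.0]]
wrist_force: [0.5, -0.6, 0.2]
gripper_width: 0.515
gripper_force: 0.0
```

The yellow hopper ends at about x = 447 mm, so the gripper body clears it with its long axis along y. The side view agrees with the button position. Next I go above the stud.

```bash
python3 -m jog '0 50 30 0 0; 0 10 10 -30 0; 0 0 0 -50 0; 0 0 0 0 0; 0 0 0 0 0'
```

```text
time_s: 1.35
tcp_pos: [0.5056, -0.3247, 0.1628]
ee_rot: [[-1.0, -0.029, 0.002], [-0.029, 1.0, -0.002], [-0.001, -0.002, -1.0]]
wrist_force: [-0.3, 0.1, 0.7]
gripper_width: 0.019
gripper_force: 0.0
```

```bash
python3 -m jog '0 15 16 -20 0; 0 15 16 -20 0; 0 0 0 -20 0; 0 0 0 -20 0; 0 0 0 0 0'
```

```text
time_s: 1.98
tcp_pos: [0.5352, -0.2924, 0.0822]
ee_rot: [[-1.0, -0.029, 0.001], [-0.029, 1.0, -0.0], [-0.001, -0.0, -1.0]]
wrist_force: [-0.7, -0.5, 0.0]
gripper_width: 0.005
gripper_force: 0.0
```

```bash
python3 -m jog '0 0 0 -20 0; 0 0 0 -12 0; 0 0 0 -5 0; 0 0 0 0 0; 0 0 0 0 0'
```

```text
time_s: 2.6
tcp_pos: [0.5354, -0.2921, 0.045]
ee_rot: [[-1.0, -0.029, 0.001], [-0.029, 1.0, -0.001], [-0.001, -0.001, -1.0]]
wrist_force: [0.4, -0.9, 0.7]
gripper_width: 0.001
gripper_force: 0.0
```

```bash
python3 -m jog '0 -14 14 0 0; 0 -10 13 0 0; 0 -5 17 0 0; 0 5 17 0 0; 0 0 0 0 0'
```

```text
time_s: 3.22
tcp_pos: [0.5122, -0.2297, 0.0447]
ee_rot: [[-0.999, -0.032, 0.001], [-0.032, 1.0, -0.0], [-0.001, -0.0, -1.0]]
wrist_force: [0.7, 0.4, 0.5]
gripper_width: 0.003
gripper_force: 0.0
```

```bash
python3 -m jog '0 10 12 0 0; 0 15 15 0 0; 0 15 15 0 0; 0 11 12 0 0; 0 0 0 0 0'
```

```text
time_s: 3.85
tcp_pos: [0.563, -0.1758, 0.0441]
ee_rot: [[-1.0, -0.031, 0.0], [-0.031, 1.0, -0.0], [-0.0, -0.0, -1.0]]
wrist_force: [-0.2, -0.1, 0.5]
gripper_width: 0.011
gripper_force: 0.0
```

```bash
python3 -m jog '0 5 17 0 0; 0 -5 17 0 0; 0 -10 13 0 0; 0 -14 15 0 0; 0 0 0 0 0'
```

```text
time_s: 4.47
tcp_pos: [0.5362, -0.1139, 0.0445]
ee_rot: [[-1.0, -0.031, -0.001], [-0.031, 1.0, 0.0], [0.001, 0.0, -1.0]]
wrist_force: [0.5, -0.3, -0.7]
gripper_width: 0.007
gripper_force: 0.0
```

```bash
python3 -m jog '0 0 0 40 0; 0 0 0 50 0; 0 0 0 50 0; 0 0 0 15 0; 0 0 0 0 0'
```

```text
time_s: 5.1
tcp_pos: [0.5381, -0.115, 0.2001]
ee_rot: [[-1.0, -0.029, 0.002], [-0.029, 1.0, 0.0], [-0.002, 0.0, -1.0]]
wrist_force: [-1.3, -0.2, -0.7]
gripper_width: 0.006
gripper_force: 0.0
```

```bash
python3 -m jog '0 -15 50 0 0; 0 -15 50 0 0; 0 -15 50 0 0; 0 -15 50 0 0; 0 0 0 0 0'
```

```text
time_s: 5.72
tcp_pos: [0.4762, 0.0872, 0.1973]
ee_rot: [[-0.999, -0.034, -0.004], [-0.034, 0.999, -0.001], [0.004, -0.001, -1.0]]
wrist_force: [1.2, 0.1, -1.4]
gripper_width: 0.004
gripper_force: 0.0
```

```bash
python3 -m jog '0 -17 50 0 0; 0 -18 51 0 0; 0 0 0 -30 0; 0 0 0 -40 0; 0 0 0 0 0'
```

```text
time_s: 6.35
tcp_pos: [0.4407, 0.1835, 0.1256]
ee_rot: [[-1.0, -0.028, -0.008], [-0.028, 1.0, -0.006], [0.008, -0.006, -1.0]]
wrist_force: [0.2, 0.6, 0.7]
gripper_width: 0.006
gripper_force: 0.0
```

```bash
python3 - <<'E'
from h import *
s=r.sense();print(s['tcp_pos'],s['wrist_force'])
c=cap('side','side1.png')
g=cv2.resize(c['pixels'][150:300,170:340,::-1],None,fx=3.5,fy=3.5,interpolation=cv2.INTER_CUBIC);cv2.imwrite('pics/s1c.png',g)
E
```

```text
[0.44074803 0.1835208  0.12562173] [0.22716528 0.57086107 0.71463307]
```

View pics/s1c.png

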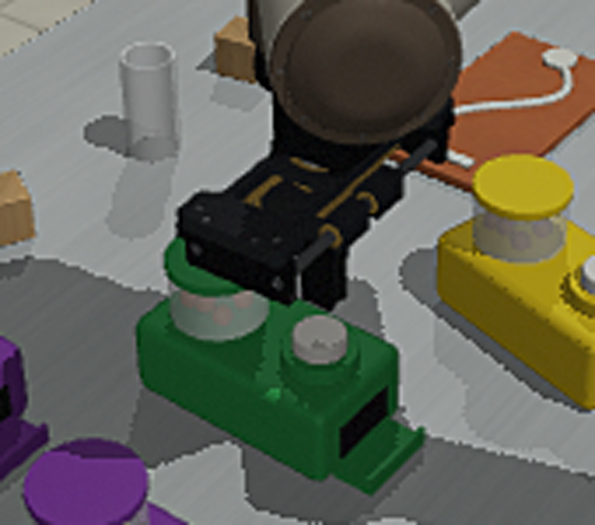

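The crop shows the shut fingertips at about (325,300), right above the green dispenser's white button at (320,338). I press now.

```bash
python3 -m jog '0 0 4 -15 0; 0 0 0 -8 0; 0 0 0 -4 0; 0 0 0 -3 0; 0 0 0 0 0'
```

```text
time_s: 7.02
tcp_pos: [0.4433, 0.1899, 0.0998]
ee_rot: [[-1.0, -0.029, 0.001], [-0.029, 1.0, -0.0], [-0.001, -0.0, -1.0]]
wrist_force: [0.3, -3.1, 2.6]
gripper_width: 0.004
gripper_force: 1.4
```

```bash
python3 -m jog '0 0 0 -2 0; 0 0 0 -2 0; 0 0 0 0 0'
```

```text
time_s: 7.4
tcp_pos: [0.4433, 0.19, 0.0955]
ee_rot: [[-1.0, -0.029, 0.001], [-0.029, 1.0, -0.0], [-0.001, -0.0, -1.0]]
wrist_force: [1.6, -3.6, 4.3]
gripper_width: 0.005
gripper_force: 2.3
```

```bash
python3 -m jog '0 0 0 -2 0; 0 0 0 -1 0; 0 0 0 0 0; 0 0 0 0 0'
```

```text
time_s: 7.9
tcp_pos: [0.4434, 0.1901, 0.0948]
ee_rot: [[-1.0, -0.03, 0.001], [-0.03, 1.0, -0.0], [-0.001, -0.0, -1.0]]
wrist_force: [-3.3, -5.0, 20.2]
gripper_width: 0.005
gripper_force: 10.4
```

The force rose to 20 N at the stop, so the button is right down. I release it.

```bash
python3 -m jog '0 0 0 10 0; 0 0 0 20 0; 0 0 0 30 0; 0 0 0 30 0; 0 0 0 0 0'; python3 -m jog '0 0 0 0 0; 0 0 0 0 0'; python3 - <<'E'
from h import *
c=cap('side','side2.png');a=load('side0.png')
g=np.hstack([x['pixels'][140:290,150:360,::-1] for x in(a,c)]);cv2.imwrite('pics/s2c.png',cv2.resize(g,None,fx=1.9,fy=1.9,interpolation=cv2.INTER_CUBIC))
E
```

```text
time_s: 8.52
tcp_pos: [0.4437, 0.1914, 0.1839]
ee_rot: [[-1.0, -0.029, 0.003], [-0.029, 1.0, 0.004], [-0.004, 0.004, -1.0]]
wrist_force: [-0.8, 0.2, 0.3]
gripper_width: 0.007
gripper_force: 0.0
time_s: 8.78
tcp_pos: [0.4422, 0.1898, 0.1809]
ee_rot: [[-1.0, -0.029, -0.002], [-0.029, 1.0, -0.001], [0.002, -0.001, -1.0]]
wrist_force: [-0.4, -0.0, 0.7]
gripper_width: 0.005
gripper_force: 0.0
```

View pics/s2c.png

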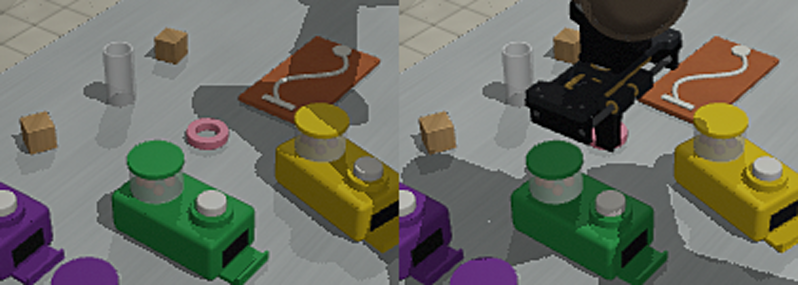

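Before (left) and after (right): the green button is up again at (610,203), and the tile, ring, cubes and tube are where they were. I hand the job in.

```bash
python3 -c "
from station import r
print(r.finish_job())"
```

```text
the job is handed in; nothing more can be done
None
```

The ridge was traced from stud to crossbar about 12 mm above it, the green dispenser's button was pressed to its stop (about 20 N) and came up again, nothing looked moved in the last side view, and the job is handed in; no verdict came back.

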